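# Make up a copier roller kit and hold the clip open over its job card

### The job

Make up the feed-roller kit: first stand the tall roller in the carrier's one-stud pocket, then the short roller in the two-stud pocket, both upright on the pocket floor and let go. Then squeeze the spring clip open, take it off its stand and hold it gaping over the middle of the top edge of the job card, one jaw either side with the edge well inside the mouth and the clip not touching the card or anything else; finish while still holding it open there. Leave all the other things where they are.

Things in the scene. Friction and masses are not known exactly. Their poses are not given: they have to be found in the camera images.
- carrier: grey kit carrier fixed to the bench: block 90 x 240 x 30 mm (its x, y, z), origin under its centre. Three round pockets in a row along y, 34 mm wide, 20 mm deep, at y = -90, -35 and +20 mm, numbered by one, two or three small white studs on the -x margin. A black strip (76 mm along x, 12 mm thick, top at z = 42 mm) holds the job card upright at y = +85 mm.
- pocket1 (a point): centre of the floor of the one-stud pocket (z = 10 mm over the bench; the mouth is 20 mm above it); axes of the carrier
- pocket2 (a point): centre of the floor of the two-stud pocket, 55 mm along the carrier's y from pocket1; same height and axes
- card_edge (a point): middle of the top edge of the stiff white job card, 120 mm over the bench. The card is 70 mm wide along this frame's x, 3 mm thick along its y and stands upright, rigidly fixed to the carrier; 78 mm of it stands clear above the black strip.
- tall_roller: feed roller standing upright and loose: black rubber tyre 28 mm across and 50 mm tall, above it a white shaft 14 mm across and 26 mm tall (76 mm in all); about 70 g; origin at the centre of its underside
- short_roller: as the tall roller but the tyre is 30 mm tall (56 mm in all); about 50 g
- stand: fixed clip stand: base 70 x 60 x 12 mm with an upright steel fin, 50 mm along its x, 4 mm thick along its y, top at 80 mm; origin under its centre
- clip: loose steel spring clip, 60 g, 32 mm wide along its x, astride the stand's fin, jaws down. Origin in the middle of its hinge, a coil 12 mm thick along x resting on the fin. Shut: jaws reach 31 mm below the origin; two handle plates (26 mm wide) spread from 6 mm either side, 2 mm above the origin, to 20 mm either side (43 mm over their outsides), 40 mm above. This body is the +y arm.
- clip_jaw (a joint): opening angle of the clip, rad: 0 shut on the fin, 0.7 at its stop. Squeezing the upper handles together along y (6 N at their ends) opens the jaws; let go, it snaps shut. At the stop the handles are parallel, 13 mm over their outsides, 44 mm high; the jaws gape 25 mm, tips 28 mm below the hinge. In a level grip each arm leans by half the angle.
- tip_a (a point): middle of the lower inner edge of the clip's +y jaw
- tip_b (a point): middle of the lower inner edge of the clip's other jaw, opposite tip_a
- limiter: black torque limiter, 26 mm across, 32 mm tall, already standing in the three-stud pocket; leave it there
- gear: small white gear, 40 mm across, 16 mm high, lying among the parts; bystander
- bearing: steel bearing, 22 mm across, 9 mm high; bystander
- screwdriver: black-handled screwdriver, 180 mm long, lying near the robot; bystander
- cleaner: clear cleaner bottle, 50 mm across, 130 mm tall; bystander
- screw_tray: black divided screw tray, 110 x 80 x 25 mm; bystander
- toner: black toner bottle, 66 mm across, 170 mm tall; bystander
Mind the look-alikes: they are no part of the job. What is shaped like the tall_roller but yellow is not meant.

How it is judged:
By the outcome, as a careful person would: the job done as asked, in the order asked, and still so for the second after the job is handed in, while the arm keeps its last pose, push and grip.
It also fails if it takes over 69 s, if anything falls off the work surface, if the arm or the gripper's body presses on something with over 40 N, if the wrist force passes 120 N, or if a joint passes its speed limit or range.

### The arm

A 7-joint arm with a two-finger parallel gripper is mounted at the origin on the work surface. World frame = base frame: x ahead of the robot, y to its left, z up, the work surface at z = 0. Lengths are in mm, angles in degrees, forces in N, time in s.
With the tool pointing down it reaches from about 425 to 1025 mm from the base axis. Payload 9.4 kg.
Tool frame: the origin (TCP) lies at the very end of the fingers, on their centre line; the grasp point (between the pads) lies r.tcp_to_grasp behind it (r.tcp_to_grasp is the distance from the TCP to the grasp point, in mm); z points along the fingers, y is the direction in which the jaws open and shut (so a half turn about z gives the same grasp; the last joint's range is limited). The gripper opens to 85 mm and grips with 20 to 120 N. Pads are 22 mm wide; open, the fingers measure 114 mm over their backs; the gripper's body (76 mm by 85 mm) begins 54 mm behind the grasp point. The pads swing forward as they close: fully open they stand 13 mm farther back than shut.
Start: joints at [68.543, 34.337, -0.143, 91.639, 0.103, 54.024, -4.572], TCP at [212.717, -693.091, 194.475] pointing down, gripper open.
Joint ranges: [-147.43, 147.43], [-19.82, 112.94], [-74.19, 73.91], [6.32, 146.72], [-59.91, 239.91], [6.04, 106.73], [-150.56, 150.56]. Speed limits (degrees/s): [127.2, 127.2, 172.46, 172.46, 180, 180, 180].

### API

Orientations are given as a 3x3 rotation matrix whose columns are the frame's x, y, z axes.
In Python, from bench import r gives the robot as it stands.
- The arm moves only by the shell command python3 -m jog 'ROWS' [FORCE]. ROWS is JSON, one flat list of numbers, 7 for each row, row after row: the shift along the tool's x, y, z in m, then the turn, a rotation vector about the tool's x, y, z in rad, then the opening, from -1 (shut) to 1 (fully open). In form: [tx, ty, tz, rx, ry, rz, fingers, tx, ty, tz, rx, ry, rz, fingers, ...]. A call has 1 to 8 rows; each row is the pose to reach, as a shift and turn from the pose commanded when the call began, along the tool's axes at that moment; what a row does not reach only later rows make up. A row lasts 1/10 s, in which the tool goes at most 50 mm and 8.59 degrees, less where a joint would pass 70% of its speed; a pose out of reach is approached as far as the arm can. A call with a gripper value outside its range is refused whole. The fingers move at their own pace and stop on an object; FORCE is the grip in N (left out, the last holds). Time passes only in rows, so rows that repeat a pose let the fingers close. It gives the time, the measured TCP pose, the force and the opening at its end, in the units of the state.
- r.get_obs(): the state, without advancing time (a new reading comes with each control period).
- r.read_camera(name): name is "scene" or "top" or "wrist"; returns the picture (400x640x3 uint8, red, green, blue); there is no depth.
- r.camera_params(name): a dict with "K" (3x3 intrinsics, pixels), "R" (3x3) and "t" (3): a world point X has camera coordinates R X + t; the wrist camera has in their place "mount" (4x4, takes a point from camera to tool coordinates, whose origin is the TCP and whose axes are the flange's). Camera axes: x right, y down, z forward; pixel columns grow to the right and rows downward; lengths in mm; the calibration is good to about 2 mm. A picture is of the moment at which its call begins: read the wrist's pose just before it. camera_params takes no time and is no camera call.
- r.job_done(): hands the job in, once; it reports no verdict.
Trained networks look in the newest picture that a camera, given by its name, has taken for a name from the list of things; names that differ only in an ending like _2 or _b are one class to them, and where a whole thing is asked for, a point or a joint stands for the part that bears it (a point fixed in the world has none). Each returns a list of dicts, best first, with "conf" (0 to 1); they miss things now and then, are a little off and sometimes report something else, mostly with a low value. They report only what shows in the picture. A call takes as long as a camera call. They do not tell look-alikes from the thing itself.
- r.search_frame(camera, query): "location" ([x, y, z] in mm, in world coordinates, good to about 4 mm: the middle of the surface that is visible of it).
- r.masks_of(camera, query): "mask" (400x640 bool, what is visible of it).
- r.pinpoint(camera, query): "location" ([x, y, z] in mm, in world coordinates, good to about 4 mm: a listed point, or the origin of a listed thing).
The state is a dict: "time": time; "joint_positions": joint angles; "qd": joint speeds; "effort": joint torques, N m; "tool_pos": TCP position; "tool_rot": TCP orientation; "ft_force": force on the tool from outside, world axes, zero at the start; "wrist_torque": the same for the moment, N m; "opening": opening from 0.0 (shut) to 1.0 (fully open).
Only numpy, scipy, OpenCV 4.12 (cv2) and the standard library are available. Lean on these libraries where they do the work, as an engineer would, in place of code of your own. Each camera call takes 0.05 s, during which the arm holds its last target. There are 200 camera calls.

## Working session

There is one attempt and no reset: what is moved stays moved. The work goes in short steps, Python scripts to look and compute and a shell command to move; the robot and the scene stay as the last step left them, time stands still between calls to the robot, and variables do not carry over. Pictures are saved under pics/ and viewed, about 8 in all and at most 12, crops included, and the job is handed in when it is done.

```bash
ls; mkdir -p pics
cat > h.py <<'E'
import numpy as np, cv2
from bench import r
np.set_printoptions(precision=1,suppress=True)
def save(cam,fn):
    im=r.read_camera(cam); cv2.imwrite('pics/'+fn,im[:,:,::-1]); return im
E
python3 - <<'E'
from h import *
a=save('scene','scene0.png');b=save('top','top0.png')
cv2.imwrite('pics/both.png',cv2.resize(np.vstack([a,b])[:,:,::-1],(480,600)))
print(r.tcp_to_grasp)
o=r.get_obs();print(o['tool_pos'],o['tool_rot'],o['opening'],o['time'])
for c in('top','scene'):
  p=r.camera_params(c);print(c,-np.array(p['R']).T@p['t'])
  for q in ['pocket1','pocket2','card_edge','tall_roller','short_roller','clip','stand','carrier','tip_a','tip_b']:
    try:print(q,[(np.array(d['location']),round(d['conf'],2)) for d in r.pinpoint(c,q)[:4]])
    except Exception as e:print(q,e)
E
```

```text
pics
18.700000000000003
[ 212.6 -692.6  193.7] [[ 1.   0.3 -0. ]
 [ 0.3 -1.   0. ]
 [-0.  -0.  -1. ]] 1.0000216979987189 0.1
top [ 433.4   79.1 1036.5]
pocket1 [(array([ 538. , -240.8,   11.6]), 0.78), (array([ 530.5, -188.8,    9.3]), 0.76)]
pocket2 [(array([ 538. , -240.8,   11.6]), 0.78), (array([ 530.5, -188.8,    9.3]), 0.76)]
card_edge [(array([530.2, -68.2, 118. ]), 0.63)]
tall_roller [(array([613. , 252.9,  -1.1]), 0.64), (array([582.8, 161.6,  52.8]), 0.53)]
short_roller [(array([455.1, 293.3,   1.2]), 0.64)]
clip [(array([583.6, 171.4,  85.1]), 0.74), (array([576.3, 162.4,   2.3]), 0.6), (array([ 538.1, -129.5,   11.5]), 0.46)]
stand [(array([580.6, 161.8,   2.4]), 0.7)]
carrier [(array([ 533. , -154. ,    0.1]), 0.66)]
tip_a [(array([585.3, 169.9,  54.8]), 0.73), (array([582.5, 161.4,  55. ]), 0.57), (array([582.4, 167.3,  83.7]), 0.28)]
tip_b [(array([585.3, 169.9,  54.8]), 0.73), (array([582.5, 161.4,  55. ]), 0.57), (array([582.4, 167.3,  83.7]), 0.28)]
scene [1276.7  196.   798.1]
pocket1 [(array([ 534.9, -189.6,    8.4]), 0.94), (array([ 541. , -242.4,    7.6]), 0.82)
[... 269 characters left out ...]
[526.2, -72. , 115.8]), 0.54), (array([573.1, 163.9,   0.6]), 0.4)]
tall_roller [(array([614.1, 258.8,  -0.4]), 0.68), (array([411.5, 181.8,  -1.9]), 0.2)]
short_roller [(array([453.3, 296. ,   0.1]), 0.74)]
clip [(array([579.6, 163.5,  87.1]), 0.64)]
stand [(array([574.8, 161.8,   3.7]), 0.56)]
carrier [(array([ 535.8, -151. ,    1.9]), 0.84), (array([578.1, 166.8,  55.7]), 0.18)]
tip_a [(array([528. , -69.4, 115.6]), 0.62), (array([582.6, 162.3,  51.4]), 0.59), (array([575.5, 166.8,  55.4]), 0.53), (array([728.8, 250.5,  -1.3]), 0.2)]
tip_b [(array([528. , -69.4, 115.6]), 0.62), (array([582.6, 162.3,  51.4]), 0.59), (array([575.5, 166.8,  55.4]), 0.53), (array([728.8, 250.5,  -1.3]), 0.2)]
```

View pics/top0.png

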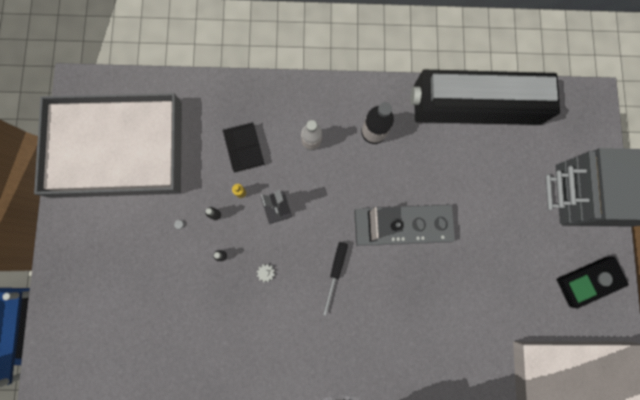

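View pics/scene0.png

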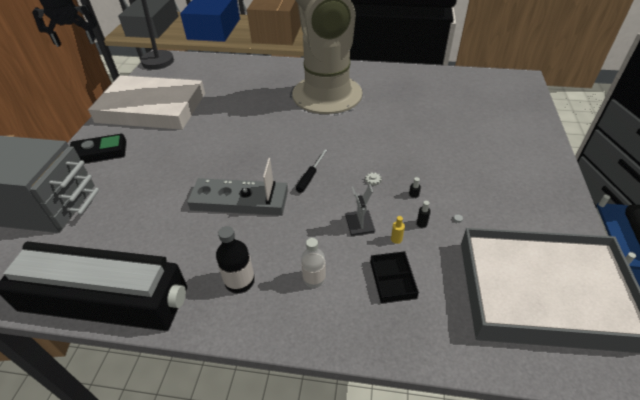

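Top view: the carrier is at about (405,225), with one stud on the right-hand (-y) pocket. The short roller is at (220,256), the tall roller at (213,213), the yellow look-alike at (238,189) and the clip stand at (277,203). The network positions agree with this. First I move over the carrier for a close look.

```bash
cat >> h.py <<'E'
from scipy.spatial.transform import Rotation as Ro
def Rd(yaw):
    c,s=np.cos(np.radians(yaw)),np.sin(np.radians(yaw)); return np.array([[c,s,0],[s,-c,0],[0,0,-1.]])
def delta(p,yaw):
    o=r.get_obs(); R=np.array(o['tool_rot']); P=np.array(o['tool_pos'])
    d=R.T@(np.array(p)-P); w=Ro.from_matrix(R.T@Rd(yaw)).as_rotvec()
    with np.printoptions(precision=4,suppress=True):
        print('t',round(o['time'],2),'pos',P,'yaw',round(np.degrees(np.arctan2(R[1,0],R[0,0])),2),'z',R[:,2],'F',np.array(o['ft_force']).round(1),'open',round(o['opening'],3)); print('  ->',p,yaw,': d(m)',d/1000,'rot',w)
def wcam():
    o=r.get_obs(); T=np.eye(4);T[:3,:3]=o['tool_rot'];T[:3,3]=o['tool_pos']
    p=r.camera_params('wrist'); M=T@np.array(p['mount']); return np.array(p['K']),M
def pix2plane(uv,z,K,M):
    d=M[:3,:3]@np.linalg.solve(K,[uv[0],uv[1],1.]); c=M[:3,3]; return c+d*(z-c[2])/d[2]
def w2pix(X,K,M):
    q=K@(M[:3,:3].T@(np.array(X)-M[:3,3])); return q[:2]/q[2]
def pin(cam,*qs):
    for q in qs: print(cam,q,[(np.array(d['location']),round(d['conf'],2)) for d in r.pinpoint(cam,q)[:4]])
E
python3 - <<'E'
from h import *
print(np.array(r.camera_params('wrist')['mount']),np.array(r.camera_params('wrist')['K']))
delta([480,-160,330],90)
E
```

```text
[[   0.    -0.9   -0.3   84.3]
 [   1.     0.     0.    -0.4]
 [  -0.    -0.3    0.9 -179.6]
 [   0.     0.     0.     1. ]] [[286.2   0.  324.3]
 [  0.  286.2 195. ]
 [  0.    0.    1. ]]
t 1.1 pos [ 212.7063 -693.081   194.4903] yaw 17.06 z [-0.  0. -1.] F [-0.6  0.1 -0.3] open 0.997
  -> [480, -160, 330] 90 : d(m) [ 0.4119 -0.4312 -0.1355] rot [-0.     0.    -1.273]
```

```bash
python3 -m jog '[0.485,-0.482,-0.1355,0,0,-1.273,1, 0.485,-0.482,-0.1355,0,0,-1.273,1, 0.485,-0.482,-0.1355,0,0,-1.273,1, 0.485,-0.482,-0.1355,0,0,-1.273,1, 0.485,-0.482,-0.1355,0,0,-1.273,1, 0.485,-0.482,-0.1355,0,0,-1.273,1, 0.485,-0.482,-0.1355,0,0,-1.273,1, 0.485,-0.482,-0.1355,0,0,-1.273,1]' 30; python3 -c "
from h import *
delta([535,-90,330],90)"
```

```text
time: 1.9
tool_pos: [398.2, -345.3, 273.0]
tool_rot: [[0.067, 0.998, 0.0], [0.998, -0.067, -0.001], [-0.001, 0.0, -1.0]]
ft_force: [1.4, -0.8, 0.5]
opening: 1.0
t 1.9 pos [ 398.2416 -345.2808  272.971 ] yaw 86.16 z [ 0.0004 -0.0008 -1.    ] F [ 1.4 -0.8  0.5] open 1.0
  -> [535, -90, 330] 90 : d(m) [ 0.2638  0.1194 -0.0572] rot [ 0.0004  0.0008 -0.067 ]
```

```bash
python3 -m jog '[0.25,0.11,-0.055,0,0,-0.05,1, 0.25,0.11,-0.055,0,0,-0.05,1, 0.25,0.11,-0.055,0,0,-0.05,1, 0.25,0.11,-0.055,0,0,-0.05,1, 0.25,0.11,-0.055,0,0,-0.05,1, 0.25,0.11,-0.055,0,0,-0.05,1, 0.25,0.11,-0.055,0,0,-0.05,1]'
python3 - <<'E'
from h import *
delta([535,-90,330],90)
K,M=wcam()
im=save('wrist','w1.png')
pin('wrist','pocket1','pocket2','card_edge','carrier')
for p in [(540,-241.5,10),(533.5,-189,10),(528,-70,120)]: print(w2pix(p,K,M))
E
```

```text
time: 2.6
tool_pos: [527.7, -100.9, 328.4]
tool_rot: [[0.016, 1.0, 0.003], [1.0, -0.016, 0.001], [0.001, 0.003, -1.0]]
ft_force: [0.0, 0.2, 0.1]
opening: 1.002
t 2.6 pos [ 527.6903 -100.9427  328.4094] yaw 89.06 z [ 0.0029  0.0014 -1.    ] F [0.  0.2 0.1] open 1.002
  -> [535, -90, 330] 90 : d(m) [ 0.0111  0.0071 -0.0016] rot [ 0.0029 -0.0015 -0.0163]
wrist pocket1 [(array([778.1, -83.2,   2.8]), 0.68), (array([ 533. , -186.6,   13.1]), 0.61), (array([405.4,  16.2,  -1.8]), 0.27)]
wrist pocket2 [(array([778.1, -83.2,   2.8]), 0.68), (array([ 533. , -186.6,   13.1]), 0.61), (array([405.4,  16.2,  -1.8]), 0.27)]
wrist card_edge [(array([531.8, -72.7, 121.1]), 0.7)]
wrist carrier [(array([ 539.6, -154.8,   -0.3]), 0.89)]
[331.8 221.1]
[328.  195.1]
[324.2 138.3]
```

View pics/w1.png

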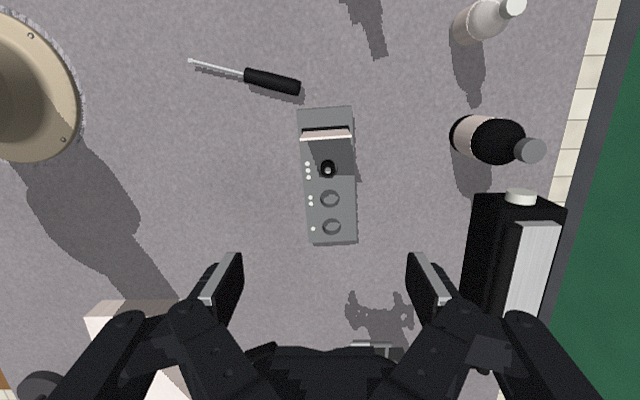

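Wrist view: carrier in the middle, pocket 1 (one stud) at about (332,227), pocket 2 at (330,198), card top edge at about (326,135). I enlarge this to measure the mouths.

Run:
```python
import cv2
a=cv2.imread('pics/w1.png')[95:255,285:375]
cv2.imwrite('pics/w1z.png',cv2.resize(a,None,fx=5,fy=5,interpolation=cv2.INTER_CUBIC)[200:800])
```

```text
(no output)
```

View pics/w1z.png

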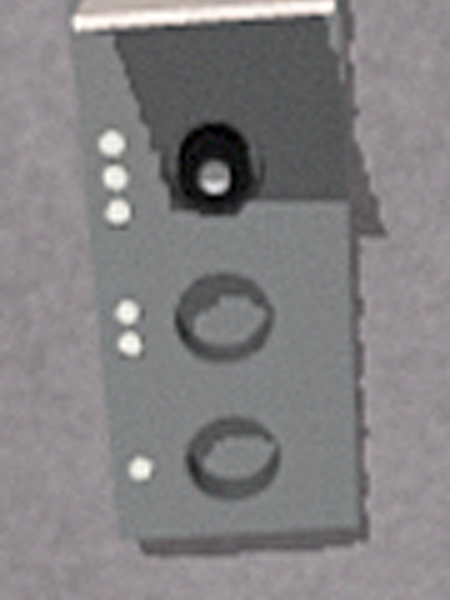

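Run:
```python
from h import *
K,M=wcam()
for uv,z in [((329.9,198.4),30),((331.7,226.6),30),((326,138.4),120),((300,140),120),((352,137.5),120)]: print(pix2plane(uv,z,K,M))
# corners of the top face
for u,v in [(127,540),(355,527),(350,205)]: print('c',pix2plane((285+u/5,95+(v+200)/5),30,K,M))
delta([534,185,300],90)
```

```text
[ 531.7 -194.8   30. ]
[ 534.  -249.9   30. ]
[527.  -76.7 120. ]
[492.1 -78.  120. ]
[561.8 -76.3 120. ]
c [ 493.6 -282.8   30. ]
c [ 578.9 -279.3   30. ]
c [ 575.7 -154.8   30. ]
t 2.85 pos [ 524.831  -107.2032  326.8801] yaw 88.56 z [-0.0009 -0.0005 -1.    ] F [-0.5  0.1  0.2] open 1.002
  -> [534, 185, 300] 90 : d(m) [0.2924 0.0018 0.0267] rot [-0.0009  0.0005 -0.0252]
```

Run:
```python
from h import *
a=cv2.imread('pics/w1.png')
K,M=wcam(); b=save('wrist','w2.png')[:,:,::-1].copy()
up=lambda i:cv2.resize(i,None,fx=5,fy=5,interpolation=cv2.INTER_CUBIC)
B=up(b)
for n,(u,v),z,h in [('p2',(329.9,198.4),30,13),('p1',(331.7,226.6),30,13),('card',(326,138.4),120,9),('cardL',(300,140),120,9),('cardR',(352,137.5),120,9)]:
    x0,y0=int(u)-h,int(v)-h; t=up(a[y0:y0+2*h,x0:x0+2*h])
    s=B[(y0-15)*5:(y0+2*h+15)*5,(x0-15)*5:(x0+2*h+15)*5]
    _,c,_,l=cv2.minMaxLoc(cv2.matchTemplate(s,t,cv2.TM_CCOEFF_NORMED))
    d=np.array(l)/5-15; print(n,round(c,3),d,pix2plane((u+d[0],v+d[1]),z,K,M))
delta([534,185,300],90)
```

```text
p2 0.971 [ 2.6 -3.4] [ 536.4 -188.5   30. ]
p1 0.978 [ 2.8 -3.2] [ 539.3 -243.6   30. ]
card 0.97 [-4.2 -4.2] [521.6 -71.  120. ]
cardL 0.94 [ 2.2 -4.6] [495.4 -72.  120. ]
cardR 0.953 [ 2.4 -5. ] [564.9 -69.8 120. ]
t 2.9 pos [ 524.874 -107.218  326.91 ] yaw 88.55 z [-0.0008 -0.0004 -1.    ] F [ 0.9 -0.6 -0. ] open 0.998
  -> [534, 185, 300] 90 : d(m) [0.2924 0.0017 0.0268] rot [-0.0008  0.0004 -0.0253]
```

```bash
python3 -m jog '[0.407,-0.001,0.027,0,0,-0.025,0.6, 0.407,-0.001,0.027,0,0,-0.025,0.6, 0.407,-0.001,0.027,0,0,-0.025,0.6, 0.407,-0.001,0.027,0,0,-0.025,0.6, 0.407,-0.001,0.027,0,0,-0.025,0.6, 0.407,-0.001,0.027,0,0,-0.025,0.6, 0.407,-0.001,0.027,0,0,-0.025,0.6, 0.407,-0.001,0.027,0,0,-0.025,0.6]';python3 -m jog '[0.06,0,0,0,0,0,0.6,0.06,0,0,0,0,0,0.6,0.06,0,0,0,0,0,0.6,0.06,0,0,0,0,0,0.6]' >/dev/null
python3 - <<'E'
from h import *
delta([613.5,256,130],90)
K,M=wcam()
im=save('wrist','w3.png')
pin('wrist','tall_roller','short_roller','clip','stand','tip_a')
for p in [(613.5,256,0),(613.5,256,76),(454,294.5,0)]: print(w2pix(p,K,M))
delta([613.5,256,130],90)
E
```

```text
time: 3.7
tool_pos: [534.2, 293.8, 300.4]
tool_rot: [[0.0, 1.0, 0.0], [1.0, -0.0, -0.001], [-0.001, 0.0, -1.0]]
ft_force: [1.1, -0.7, 1.0]
opening: 0.8
t 4.1 pos [534.2995 351.1522 300.2926] yaw 90.01 z [-0.0003 -0.0016 -1.    ] F [-0.1 -0.6  0.5] open 0.8
  -> [613.5, 256, 130] 90 : d(m) [-0.0949  0.0792  0.1704] rot [-0.0003  0.0016  0.0001]
wrist tall_roller [(array([613. , 255. ,  -0.8]), 0.96), (array([555.9, 313.5,   0.7]), 0.91)]
wrist short_roller [(array([461.7, 297.7,   2.2]), 0.79)]
wrist clip [(array([587.9, 162.9,  86.5]), 0.9)]
wrist stand [(array([582.1, 165.5,  -2. ]), 0.76)]
wrist tip_a [(array([576. , 167.8,  53.5]), 0.67)]
[368.9 201.7]
[376.1 219.1]
[278.7 180.9]
t 4.4 pos [534.1619 352.0069 301.0026] yaw 90.01 z [ 0.0005 -0.0003 -1.    ] F [ 0.8  1.  -0.4] open 0.803
  -> [613.5, 256, 130] 90 : d(m) [-0.096   0.0792  0.1711] rot [0.0005 0.0003 0.0002]
```

View pics/w3.png

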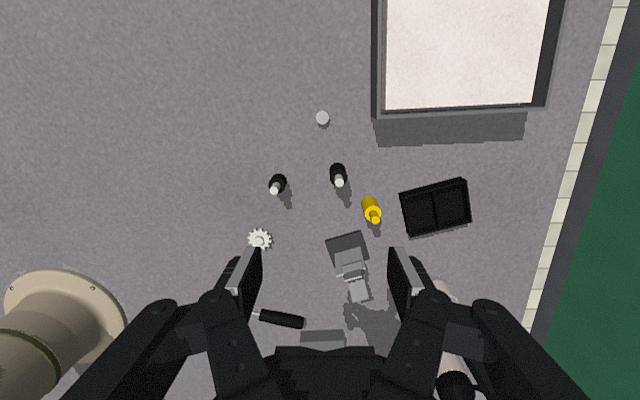

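The detection at (613,255) is the yellow look-alike at pixel (371,208). The true tall roller is the black one at (338,175), around (556,313), and the short one is at (277,184). I measure both shaft tops with pixels.

Run:
```python
from h import *
K,M=wcam()
g=cv2.imread('pics/w3.png')
for n,(u,v),z in [('tall',(339,183),76),('short',(273,190),56)]:
    p=g[v-10:v+11,u-10:u+11].min(axis=2); 
    m=(p>170).astype(np.uint8); k,l,s,c=cv2.connectedComponentsWithStats(m)
    for i in range(1,k):
        if s[i][4]>8: print(n,s[i],c[i]+[u-10,v-10],pix2plane(c[i]+[u-10,v-10],z,K,M))
for p in [(556,313.5,0),(556,313.5,76),(461.7,297.7,0),(461.7,297.7,56)]: print(w2pix(p,K,M))
pin('top','tall_roller','short_roller')
delta([556,313,130],90)
```

```text
tall [ 6  5  9  9 61] [338.9 182.1] [555.2 316.2  76. ]
short [ 7  6  8  9 55] [273.4 190.3] [454.2 296.9  56. ]
[337.2 171. ]
[339.4 183.9]
[283.1 179.8]
[278.2 189.8]
top tall_roller [(array([613. , 252.9,  -1.1]), 0.64), (array([582.8, 161.6,  52.8]), 0.53)]
top short_roller [(array([455.1, 293.3,   1.2]), 0.64)]
t 4.5 pos [533.9205 352.6225 300.9772] yaw 90.06 z [ 0.0004 -0.0001 -1.    ] F [0.1 0.2 0.3] open 0.799
  -> [556, 313, 130] 90 : d(m) [-0.0396  0.022   0.171 ] rot [0.0004 0.0001 0.001 ]
```

```bash
python3 -m jog '[-0.038,0.0214,0.171,0,0,-1.57,0.2,-0.038,0.0214,0.171,0,0,-1.57,0.2,-0.038,0.0214,0.171,0,0,-1.57,0.2,-0.038,0.0214,0.171,0,0,-1.57,0.2,-0.038,0.0214,0.171,0,0,-1.57,0.2,-0.038,0.0214,0.171,0,0,-1.57,0.2,-0.038,0.0214,0.171,0,0,-1.57,0.2,-0.038,0.0214,0.171,0,0,-1.57,0.2]' 20; python3 -m jog '[0,0,0,0,0,-0.37,0.2,0,0,0,0,0,-0.37,0.2,0,0,0,0,0,-0.37,0.2,0,0,0,0,0,-0.37,0.2]'
python3 - <<'E'
from h import *
delta([555.3,314.5,26],180)
E
```

```text
time: 5.3
tool_pos: [555.3, 315.2, 129.7]
tool_rot: [[-0.935, 0.355, 0.0], [0.355, 0.935, 0.0], [0.0, 0.0, -1.0]]
ft_force: [-0.2, 0.6, -0.3]
opening: 0.597
time: 5.7
tool_pos: [555.3, 315.0, 129.5]
tool_rot: [[-1.0, -0.001, -0.001], [-0.001, 1.0, 0.0], [0.001, 0.0, -1.0]]
ft_force: [-0.5, -0.1, -0.0]
opening: 0.601
t 5.7 pos [555.2966 314.9743 129.4829] yaw -179.92 z [-0.0005  0.0001 -1.    ] F [-0.5 -0.1 -0. ] open 0.601
  -> [555.3, 314.5, 26] 180 : d(m) [-0.0001 -0.0005  0.1035] rot [ 0.0001 -0.0005  0.0014]
```

Descend, squeeze gently to centre y, then open again.

```bash
python3 -m jog '[0,0,0.05,0,0,0,0.2,0,0,0.09,0,0,0,0.2,0,0,0.1035,0,0,0,0.2,0,0,0.1035,0,0,0,0.2,0,0,0.1035,0,0,0,-0.6,0,0,0.1035,0,0,0,-0.6,0,0,0.1035,0,0,0,-0.6,0,0,0.1035,0,0,0,-0.6]' 20;  python3 -m jog '[0,0,0,0,0,0,-0.6,0,0,0,0,0,0,-0.6,0,0,0,0,0,0,0.2,0,0,0,0,0,0,0.2,0,0,0,0,0,0,0.2]'
python3 - <<'E'
from h import *
delta([555.3,314.5,26],90)
E
```

```text
time: 6.5
tool_pos: [555.7, 315.6, 27.4]
tool_rot: [[-1.0, -0.001, 0.002], [-0.001, 1.0, 0.001], [-0.002, 0.001, -1.0]]
ft_force: [-0.0, -0.6, 0.1]
opening: 0.201
time: 7.0
tool_pos: [555.0, 315.3, 26.2]
tool_rot: [[-1.0, -0.001, -0.0], [-0.001, 1.0, -0.0], [0.0, -0.0, -1.0]]
ft_force: [0.5, 0.6, 0.7]
opening: 0.598
t 7.0 pos [555.0296 315.3418  26.1514] yaw -179.93 z [-0.0002 -0.0001 -1.    ] F [0.5 0.6 0.7] open 0.598
  -> [555.3, 314.5, 26] 90 : d(m) [-0.0003 -0.0008  0.0002] rot [-0.0002 -0.0001  1.572 ]
```

Opening reached the commanded 0.20, where the 28 mm tyre should have stopped it at 0.33, so something is off. I look.

Run:
```python
from h import *
a=save('wrist','w4.png');b=save('scene','s4.png')
c=np.vstack([a,cv2.resize(b[150:275,320:520],(640,400))]); cv2.imwrite('pics/c4.png',cv2.resize(c,(480,600))[:,:,::-1])
```

```text
(no output)
```

View pics/c4.png

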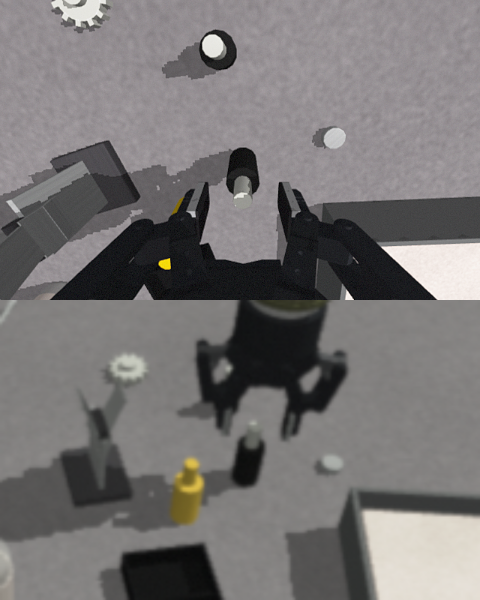

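Run:
```python
from h import *
K,M=wcam()
print('cam',M[:3,3])
for p in [(555,315,26),(555,315,0),(555,315,76),(555,340,35),(555,290,35)]: print(p,w2pix(p,K,M)*.75)
print('base',pix2plane((243/.75,180/.75),0,K,M),'ty top',pix2plane((242/.75,180/.75),50,K,M),'top',pix2plane((243/.75,202/.75),76,K,M))
print('short top',pix2plane((212/.75,46/.75),56,K,M))
pin('wrist','tall_roller','short_roller');pin('scene','tall_roller','short_roller')
```

```text
cam [469.7 315.5 205.8]
(555, 315, 26) [242.5 169.7]
(555, 315, 0) [242.6 158.9]
(555, 315, 76) [242.2 200.5]
(555, 340, 35) [270.8 174.2]
(555, 290, 35) [214.1 174.1]
base [579.5 315.5  -0. ] ty top [552.8 314.7  50. ] top [556.2 315.5  76. ]
short top [454.2 295.6  56. ]
wrist tall_roller [(array([555.8, 317.4,   3.5]), 0.86), (array([613.3, 255.4,  -1.1]), 0.51)]
wrist short_roller [(array([461.7, 295.9,   3.1]), 0.87)]
scene tall_roller [(array([615.9, 256.7,   3.6]), 0.82), (array([556.1, 318.3,   0.2]), 0.71)]
scene short_roller [(array([450.8, 296. ,   2.7]), 0.54)]
```

Run:
```python
import cv2,numpy as np
a=cv2.imread('pics/w4.png')[200:350,220:430];b=cv2.imread('pics/s4.png')[150:240,390:480]
A=cv2.resize(a,(420*1,300),interpolation=cv2.INTER_CUBIC);A=cv2.resize(a,None,fx=2,fy=2,interpolation=cv2.INTER_CUBIC)
B=cv2.resize(b,(300,300),interpolation=cv2.INTER_CUBIC)
cv2.imwrite('pics/c5.png',np.hstack([A,B]))
```

```text
(no output)
```

View pics/c5.png

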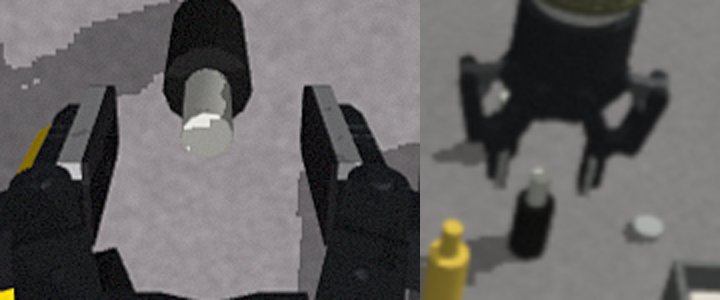

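Run:
```python
from h import *
p=r.camera_params('scene');K,R,t=map(np.array,(p['K'],p['R'],p['t']));c=-R.T@t
for uv in [(412.5,205.5),(441,207.6)]:
    d=R.T@np.linalg.solve(K,[*uv,1]);print(c+d*(555-c[0])/d[0])
q=r.camera_params('wrist');K=np.array(q['K']);m=np.array(q['mount'])
for uv in [(278.5,244),(371.5,244)]:
    d=m[:3,:3]@np.linalg.solve(K,[*uv,1])
    for x in (5,8,11): print(x,m[:3,3]+d*(x-m[0,3])/d[0])
```

```text
[555.  285.5  60.5]
[555.  351.4  62.1]
5 [  5.  -26.  -33.8]
8 [  8.  -25.  -39.3]
11 [ 11.  -24.  -44.7]
5 [  5.   27.4 -33.7]
8 [  8.   26.4 -39.2]
11 [ 11.   25.4 -44.6]
```

Both cameras put the actual fingertips about 35–38 mm behind the reported TCP (tips near z 61 when the TCP reads 26). So the fingers closed beside the shaft without touching it. I go 30 mm lower and squeeze again, watching the force.

```bash
python3 -m jog '[0,0,0.015,0,0,0,0.2,0,0,0.03,0,0,0,0.2,0,0,0.03,0,0,0,-0.6,0,0,0.03,0,0,0,-0.6,0,0,0.03,0,0,0,-0.6,0,0,0.03,0,0,0,-0.6,0,0,0.03,0,0,0,-0.6]' 20
python3 - <<'E'
from h import *
delta([555.3,314.5,26],90)
E
```

```text
time: 8.0
tool_pos: [555.3, 315.5, -3.5]
tool_rot: [[-1.0, -0.001, 0.0], [-0.001, 1.0, 0.0], [-0.0, 0.0, -1.0]]
ft_force: [-0.2, 0.0, -0.9]
opening: 0.316
t 8.0 pos [555.2643 315.4709  -3.4509] yaw -179.93 z [ 0.0004  0.0002 -1.    ] F [-0.2  0.  -0.9] open 0.316
  -> [555.3, 314.5, 26] 90 : d(m) [-0.     -0.001  -0.0295] rot [0.0005 0.0001 1.5719]
```

Tyre gripped at 0.316, which is 27 mm. Now open, turn back to yaw 90 and grip for the carry.

```bash
python3 -m jog '[0,0,0,0,0,0,0.2,0,0,0,0,0,0,0.2,0,0,0,0,0,1.571,0.2,0,0,0,0,0,1.571,0.2,0,0,0,0,0,1.571,0.2,0,0,0,0,0,1.571,0.2,0,0,0,0,0,1.571,0.2,0,0,0,0,0,1.571,0.2]' >/dev/null;python3 -m jog '[0,0,0,0,0,0.671,0.2,0,0,0,0,0,0.671,0.2,0,0,0,0,0,0.671,0.2,0,0,0,0,0,0.671,0.2,0,0,0,0,0,0.671,0.2]'
python3 - <<'E'
from h import *
delta([555.3,315.4,-4],90)
E
```

```text
time: 9.3
tool_pos: [555.1, 315.8, -3.5]
tool_rot: [[0.004, 1.0, 0.0], [1.0, -0.004, 0.0], [0.0, 0.0, -1.0]]
ft_force: [-0.3, 0.2, -0.0]
opening: 0.601
t 9.3 pos [555.087  315.7699  -3.4593] yaw 89.76 z [ 0.0004  0.0003 -1.    ] F [-0.3  0.2 -0. ] open 0.601
  -> [555.3, 315.4, -4] 90 : d(m) [-0.0004  0.0002  0.0005] rot [ 0.0004 -0.0003 -0.0042]
```

```bash
python3 -m jog '[0,0,0,0,0,0,-0.6,0,0,0,0,0,0,-0.6,0,0,0,0,0,0,-0.6,0,0,0,0,0,0,-0.6,0,0,-0.04,0,0,0,-0.6,0,0,-0.09,0,0,0,-0.6,0,0,-0.135,0,0,0,-0.6,0,0,-0.17,0,0,0,-0.6]' 40
python3 - <<'E'
from h import *
delta([539,-243.3,170],90)
E
```

```text
time: 10.1
tool_pos: [555.3, 315.4, 168.7]
tool_rot: [[-0.002, 1.0, 0.001], [1.0, 0.002, 0.001], [0.001, 0.001, -1.0]]
ft_force: [0.5, 0.6, -0.4]
opening: 0.306
t 10.1 pos [555.2518 315.4063 168.6804] yaw 90.1 z [ 0.0008  0.0008 -1.    ] F [ 0.5  0.6 -0.4] open 0.306
  -> [539, -243.3, 170] 90 : d(m) [-0.5587 -0.0172 -0.0018] rot [ 0.0008 -0.0008  0.0017]
```

```bash
python3 -m jog '[-0.559,-0.017,0,0,0,0,-0.6,-0.559,-0.017,0,0,0,0,-0.6,-0.559,-0.017,0,0,0,0,-0.6,-0.559,-0.017,0,0,0,0,-0.6,-0.559,-0.017,0,0,0,0,-0.6,-0.559,-0.017,0,0,0,0,-0.6,-0.559,-0.017,0,0,0,0,-0.6,-0.559,-0.017,0,0,0,0,-0.6]'
python3 - <<'E'
from h import *
delta([539,-243.3,170],90)
E
```

```text
time: 10.9
tool_pos: [542.7, -86.7, 166.1]
tool_rot: [[-0.002, 1.0, -0.0], [1.0, 0.002, -0.0], [-0.0, -0.0, -1.0]]
ft_force: [0.7, -0.5, -0.7]
opening: 0.307
t 10.9 pos [542.6586 -86.71   166.061 ] yaw 90.09 z [-0.0004 -0.0001 -1.    ] F [ 0.7 -0.5 -0.7] open 0.307
  -> [539, -243.3, 170] 90 : d(m) [-0.1566 -0.0039 -0.0039] rot [-0.0004  0.0001  0.0016]
```

```bash
python3 -m jog '[-0.157,-0.004,0,0,0,0.001,-0.6,-0.157,-0.004,0,0,0,0.001,-0.6,-0.157,-0.004,0,0,0,0.001,-0.6,-0.157,-0.004,0.05,0,0,0.001,-0.6,-0.157,-0.004,0.08,0,0,0.001,-0.6,-0.157,-0.004,0.08,0,0,0.001,-0.6,-0.157,-0.004,0.08,0,0,0.001,-0.6]'
python3 - <<'E'
from h import *
delta([539,-243.3,170],90)
K,M=wcam();im=save('wrist','w6.png')
for p in [(539,-243.3,30),(536,-188.4,30),(528,-70,120),(539,-243.3,90)]: print(w2pix(p,K,M))
pin('wrist','pocket1','pocket2')
delta([539,-243.3,170],90)
E
```

```text
time: 11.6
tool_pos: [539.5, -240.8, 86.4]
tool_rot: [[-0.001, 1.0, -0.001], [1.0, 0.001, 0.001], [0.001, -0.001, -1.0]]
ft_force: [0.8, 0.0, 0.4]
opening: 0.308
t 11.6 pos [ 539.4837 -240.8495   86.3793] yaw 90.07 z [-0.001   0.0009 -1.    ] F [0.8 0.  0.4] open 0.308
  -> [539, -243.3, 170] 90 : d(m) [-0.0024 -0.0006 -0.0836] rot [-0.001  -0.0009  0.0011]
[324.5 200.8]
[321.  137.7]
[ 296.7 -141.5]
[324.4 231.3]
wrist pocket1 [(array([ 539.3, -244.5,    9.6]), 0.68), (array([ 532.1, -185.3,   12.6]), 0.67)]
wrist pocket2 [(array([ 539.3, -244.5,    9.6]), 0.68), (array([ 532.1, -185.3,   12.6]), 0.67)]
t 11.75 pos [ 540.7455 -241.1445   88.03  ] yaw 90.06 z [ 0.0024 -0.0009 -1.    ] F [-0.2  0.5 -0.7] open 0.31
  -> [539, -243.3, 170] 90 : d(m) [-0.0022 -0.0016 -0.082 ] rot [0.0024 0.0009 0.0011]
```

View pics/w6.png

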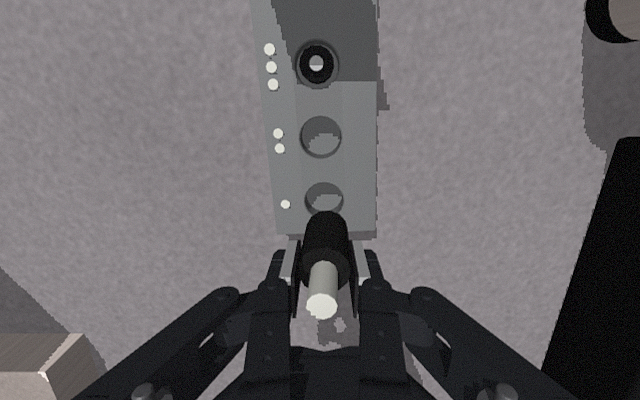

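Pocket 2's mouth shows at (321,137) and pocket 1's at (324,202), matching the predictions (321,137.7) and (324.5,200.8). The positions are confirmed.

Run:
```python
from h import *
P=[]
for i in range(4): r.read_camera('scene'); P.append(r.get_obs()['tool_pos'])
P=np.array(P);print(P,P.mean(0)-[539,-243.3,0])
K,M=wcam()
g=cv2.imread('pics/w6.png')
for p in [(539,-243.3,30)]: 
  for a in (0,90,180,270): print(w2pix([p[0]+17*np.cos(np.radians(a)),p[1]+17*np.sin(np.radians(a)),30],K,M))
```

```text
[[ 540.6 -241.2   88. ]
 [ 540.4 -241.4   87.8]
 [ 540.3 -241.4   87.6]
 [ 540.1 -241.5   87.4]] [ 1.3  1.9 87.7]
[343.  199.7]
[323.7 181.1]
[304.4 199.6]
[323.7 217.3]
```

```bash
python3 -m jog '[0,0,0.025,0,0,0,-0.6,0,0,0.045,0,0,0,-0.6,0,0,0.045,0,0,0,-0.6,0,0,0.045,0,0,0,-0.6,0,0,0.045,0,0,0,-0.6,0,0,0.045,0,0,0,-0.6,0,0,0.045,0,0,0,-0.6]'
python3 - <<'E'
from h import *
for i in range(2): r.read_camera('scene');delta([539,-243.3,6.5],90)
E
```

```text
time: 12.65
tool_pos: [539.9, -241.7, 42.0]
tool_rot: [[0.0, 1.0, 0.001], [1.0, -0.0, -0.001], [-0.001, 0.001, -1.0]]
ft_force: [0.1, 0.0, -0.8]
opening: 0.307
t 12.7 pos [ 539.7658 -241.6644   41.8488] yaw 89.99 z [ 0.0008 -0.0004 -1.    ] F [0.3 0.8 1.2] open 0.309
  -> [539, -243.3, 6.5] 90 : d(m) [-0.0016 -0.0008  0.0353] rot [ 0.0008  0.0004 -0.0002]
t 12.75 pos [ 539.6644 -241.6406   41.7142] yaw 89.99 z [ 0.0006 -0.0003 -1.    ] F [ 0.1  0.2 -0.2] open 0.306
  -> [539, -243.3, 6.5] 90 : d(m) [-0.0016 -0.0007  0.0352] rot [ 0.0006  0.0003 -0.0002]
```

```bash
python3 -m jog '[-0.0014,-0.0005,0,0,0,0,-0.6,-0.0014,-0.0005,0,0,0,0,-0.6,-0.0014,-0.0005,0.01,0,0,0,-0.6,-0.0014,-0.0005,0.018,0,0,0,-0.6,-0.0014,-0.0005,0.024,0,0,0,-0.6,-0.0014,-0.0005,0.03,0,0,0,-0.6,-0.0014,-0.0005,0.034,0,0,0,-0.6,-0.0014,-0.0005,0.034,0,0,0,-0.6]'
python3 - <<'E'
from h import *
delta([539,-243.3,6.5],90)
E
```

```text
time: 13.55
tool_pos: [538.9, -242.7, 6.8]
tool_rot: [[-0.0, 1.0, -0.001], [1.0, 0.0, 0.0], [0.0, -0.001, -1.0]]
ft_force: [0.9, -0.5, -0.6]
opening: 0.308
t 13.55 pos [ 538.8674 -242.6979    6.7615] yaw 90.02 z [-0.0007  0.0001 -1.    ] F [ 0.9 -0.5 -0.6] open 0.308
  -> [539, -243.3, 6.5] 90 : d(m) [-0.0006  0.0001  0.0003] rot [-0.0007 -0.0001  0.0003]
```

```bash
python3 -m jog '[0,0,0.001,0,0,0,-0.2,0,0,0,0,0,0,0.2,0,0,0,0,0,0,0.2,0,0,0,0,0,0,0.2,0,0,-0.03,0,0,0,0.2,0,0,-0.08,0,0,0,0.2,0,0,-0.13,0,0,0,0.2,0.04,0,-0.165,0,0,0,0.2]' 20
python3 - <<'E'
from h import *
K,M=wcam();im=save('wrist','w7.png')
for z,s in [(86,'top'),(60,'tyre top')]: print(s,w2pix((539,-243.3,z),K,M))
pin('wrist','tall_roller')
delta([454.1,295.5,165],90)
E
```

```text
time: 14.35
tool_pos: [539.4, -210.0, 173.0]
tool_rot: [[0.007, 1.0, 0.002], [1.0, -0.007, -0.003], [-0.003, 0.002, -1.0]]
ft_force: [1.3, -0.0, -0.3]
opening: 0.6
top [324.5 218.5]
tyre top [324.4 208.9]
wrist tall_roller [(array([ 542.5, -241.2,    9.3]), 0.7), (array([ 538.3, -245.5,   12.9]), 0.21)]
t 14.45 pos [ 541.939  -201.0488  175.3774] yaw 90.25 z [ 0.0081 -0.0006 -1.    ] F [ 0.1 -0.1  0.2] open 0.601
  -> [454.1, 295.5, 165] 90 : d(m) [ 0.4969 -0.0858  0.0094] rot [0.0081 0.0006 0.0043]
```

View pics/w7.png

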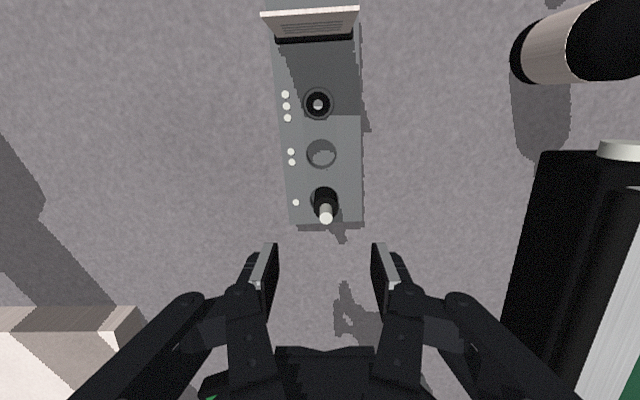

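The tall roller stands in the one-stud pocket (shaft top at (326,217), predicted (324.5,218.5)). Next is the short roller.

```bash
python3 -m jog '[0.497,-0.086,0.005,0,0,-1.57,0.2,0.497,-0.086,0.005,0,0,-1.57,0.2,0.497,-0.086,0.005,0,0,-1.57,0.2,0.497,-0.086,0.005,0,0,-1.57,0.2,0.497,-0.086,0.005,0,0,-1.57,0.2,0.497,-0.086,0.005,0,0,-1.57,0.2,0.497,-0.086,0.005,0,0,-1.57,0.2,0.497,-0.086,0.005,0,0,-1.57,0.2]'
python3 - <<'E'
from h import *
delta([454.1,295.5,100],180)
E
```

```text
time: 15.25
tool_pos: [470.2, 190.5, 166.1]
tool_rot: [[-0.934, 0.357, 0.0], [0.357, 0.934, -0.0], [-0.0, -0.0, -1.0]]
ft_force: [1.7, -1.2, -0.5]
opening: 0.598
t 15.25 pos [470.1573 190.4615 166.0621] yaw 159.1 z [ 0.0003 -0.0002 -1.    ] F [ 1.7 -1.2 -0.5] open 0.598
  -> [454.1, 295.5, 100] 180 : d(m) [0.0525 0.0924 0.066 ] rot [-0.0002  0.0003 -0.3648]
```

```bash
python3 -m jog '[0.052,0.091,0.066,0,0,-0.36,0.2,0.052,0.091,0.066,0,0,-0.36,0.2,0.052,0.091,0.066,0,0,-0.36,0.2,0.052,0.091,0.066,0,0,-0.36,0.2,0.052,0.091,0.066,0,0,-0.36,0.2,0.052,0.091,0.066,0,0,-0.36,0.2]'
python3 - <<'E'
from h import *
o=r.get_obs()
K,M=wcam();im=save('wrist','w8.png')
u,v=w2pix((454.1,295.5,56),K,M).astype(int);print(u,v)
p=im[v-25:v+25,u-25:u+25].min(axis=2);m=(p>150).astype(np.uint8);k,l,s,c=cv2.connectedComponentsWithStats(m)
for i in range(1,k):
    if s[i][4]>20: print(s[i],c[i]+[u-25,v-25],pix2plane(c[i]+[u-25,v-25],56,K,M))
pin('wrist','short_roller')
delta([454.1,295.5,-10],180)
E
```

```text
time: 15.85
tool_pos: [455.7, 291.3, 100.4]
tool_rot: [[-1.0, 0.013, 0.0], [0.013, 1.0, -0.001], [-0.0, -0.001, -1.0]]
ft_force: [0.6, -1.0, 1.1]
opening: 0.599
328 201
[ 19  18  16  16 204] [329.6 201.5] [453.9 296.   56. ]
wrist short_roller [(array([458.4, 294.3,   1.7]), 0.84)]
t 15.95 pos [456.0642 291.2434 100.7336] yaw 179.24 z [ 0.001  -0.0005 -1.    ] F [ 1.1 -0.5 -0.1] open 0.6
  -> [454.1, 295.5, -10] 180 : d(m) [0.0021 0.0043 0.1107] rot [-0.0005  0.0011 -0.0133]
```

```bash
python3 -m jog '[0.002,0.0043,0.04,0,0,-0.013,0.2,0.002,0.0043,0.08,0,0,-0.013,0.2,0.002,0.0043,0.105,0,0,-0.013,0.2,0.002,0.0043,0.114,0,0,-0.013,0.2,0.002,0.0043,0.114,0,0,-0.013,-0.6,0.002,0.0043,0.114,0,0,-0.013,-0.6,0.002,0.0043,0.114,0,0,-0.013,-0.6,0.002,0.0043,0.114,0,0,-0.013,-0.6]' 20; python3 -m jog '[0,0,0,0,0,0,-0.6,0,0,0,0,0,0,-0.6]';python3 - <<'E'
from h import *
delta([454.1,295.5,3],90)
E
```

```text
time: 16.75
tool_pos: [454.1, 297.1, -12.7]
tool_rot: [[-1.0, -0.002, 0.002], [-0.002, 1.0, 0.001], [-0.002, 0.001, -1.0]]
ft_force: [-0.7, -0.2, -0.2]
opening: 0.308
time: 16.95
tool_pos: [454.0, 297.0, -12.9]
tool_rot: [[-1.0, -0.002, 0.002], [-0.002, 1.0, 0.0], [-0.002, 0.0, -1.0]]
ft_force: [1.1, -0.6, 8.5]
opening: 0.307
t 16.95 pos [454.0288 297.0362 -12.8742] yaw -179.89 z [ 0.0016  0.0004 -1.    ] F [ 1.1 -0.6  8.5] open 0.307
  -> [454.1, 295.5, 3] 90 : d(m) [-0.0001 -0.0015 -0.0159] rot [0.0016 0.0009 1.5726]
```

```bash
python3 -m jog '[0,0,0,0,0,0,0.2,0,0,0,0,0,0,0.2,0,0,-0.016,0,0,1.5715,0.2,0,0,-0.016,0,0,1.5715,0.2,0,0,-0.016,0,0,1.5715,0.2,0,0,-0.016,0,0,1.5715,0.2,0,0,-0.016,0,0,1.5715,0.2,0,0,-0.016,0,0,1.5715,0.2]' >/dev/null;python3 -m jog '[0,0,0,0,0,0.672,0.2,0,0,0,0,0,0.672,0.2,0,0,0,0,0,0.672,0.2,0,0,0,0,0,0.672,0.2,0,0,0,0,0,0.672,0.2,0,0,0,0,0,0.672,0.2]'
python3 - <<'E'
from h import *
delta([454.1,297,3],90)
E
```

```text
time: 18.35
tool_pos: [453.2, 297.1, 2.2]
tool_rot: [[-0.001, 1.0, 0.0], [1.0, 0.001, -0.0], [-0.0, 0.0, -1.0]]
ft_force: [0.0, 0.2, -0.1]
opening: 0.601
t 18.35 pos [453.1546 297.1159   2.2229] yaw 90.04 z [ 0.0001 -0.0001 -1.    ] F [ 0.   0.2 -0.1] open 0.601
  -> [454.1, 297, 3] 90 : d(m) [-0.0001  0.0009 -0.0008] rot [0.0001 0.0001 0.0006]
```

```bash
python3 -m jog '[0,0,0,0,0,0,-0.9,0,0,0,0,0,0,-0.9,0,0,0,0,0,0,-0.9,0,0,0,0,0,0,-0.9,0,0,0,0,0,0,-0.9,0,0,0,0,0,0,-0.9,0,0,0,0,0,0,-0.9]' 40
python3 - <<'E'
from h import *
delta([536,-188.4,172],90)
E
```

```text
time: 19.05
tool_pos: [453.3, 296.8, 2.2]
tool_rot: [[-0.001, 1.0, -0.0], [1.0, 0.001, -0.0], [-0.0, -0.0, -1.0]]
ft_force: [-0.5, 0.0, -0.7]
opening: 0.143
t 19.05 pos [453.331  296.8494   2.1596] yaw 90.06 z [-0.0001 -0.     -1.    ] F [-0.5  0.  -0.7] open 0.143
  -> [536, -188.4, 172] 90 : d(m) [-0.4853  0.0821 -0.1698] rot [-0.0001  0.      0.0011]
```

```bash
python3 -m jog '[0,0,-0.03,0,0,0,-0.9,0,0,-0.07,0,0,0,-0.9,0,0,-0.12,0,0,0,-0.9,-0.485,0.082,-0.16,0,0,0,-0.9,-0.485,0.082,-0.16,0,0,0,-0.9,-0.485,0.082,-0.16,0,0,0,-0.9,-0.485,0.082,-0.16,0,0,0,-0.9,-0.485,0.082,-0.16,0,0,0,-0.9]'
python3 - <<'E'
from h import *
delta([536,-188.4,162],90)
E
```

```text
time: 19.85
tool_pos: [495.1, 49.2, 142.8]
tool_rot: [[-0.001, 1.0, 0.0], [1.0, 0.001, -0.0], [-0.0, 0.0, -1.0]]
ft_force: [0.6, -0.7, -0.3]
opening: 0.143
t 19.85 pos [495.1253  49.2178 142.7668] yaw 90.08 z [ 0.0003 -0.0001 -1.    ] F [ 0.6 -0.7 -0.3] open 0.143
  -> [536, -188.4, 162] 90 : d(m) [-0.2377  0.0406 -0.0192] rot [0.0003 0.0001 0.0013]
```

```bash
python3 -m jog '[-0.04,0.006,-0.02,0,0,0,-0.9,-0.085,0.014,-0.02,0,0,0,-0.9,-0.238,0.0405,-0.02,0,0,0,-0.9,-0.238,0.0405,-0.02,0,0,0,-0.9,-0.238,0.0405,-0.02,0,0,0,-0.9,-0.238,0.0405,-0.02,0,0,0,-0.9,-0.238,0.0405,0.02,0,0,0,-0.9,-0.238,0.0405,0.05,0,0,0,-0.9]';python3 -m jog '[0,0,0.03,0,0,0,-0.9,0,0,0.04,0,0,0,-0.9,0,0,0.04,0,0,0,-0.9,0,0,0.04,0,0,0,-0.9,0,0,0.04,0,0,0,-0.9,0,0,0.04,0,0,0,-0.9]'
python3 - <<'E'
from h import *
r.read_camera('scene');delta([536,-188.4,12.2],90)
r.read_camera('scene');delta([536,-188.4,12.2],90)
E
```

```text
time: 20.65
tool_pos: [535.7, -187.4, 91.5]
tool_rot: [[0.001, 1.0, 0.001], [1.0, -0.001, -0.0], [-0.0, 0.001, -1.0]]
ft_force: [-0.5, 0.3, -0.2]
opening: 0.141
time: 21.25
tool_pos: [536.6, -187.0, 53.7]
tool_rot: [[-0.001, 1.0, 0.002], [1.0, 0.001, -0.001], [-0.001, 0.002, -1.0]]
ft_force: [0.9, -0.5, -0.6]
opening: 0.146
t 21.3 pos [ 536.4034 -187.0017   53.5167] yaw 90.04 z [ 0.0015 -0.0007 -1.    ] F [-0.1 -0.  -0.2] open 0.143
  -> [536, -188.4, 12.2] 90 : d(m) [-0.0014 -0.0005  0.0413] rot [0.0015 0.0007 0.0008]
t 21.35 pos [ 536.2897 -186.977    53.3388] yaw 90.04 z [ 0.0013 -0.0006 -1.    ] F [-0.2 -0.6 -0.2] open 0.142
  -> [536, -188.4, 12.2] 90 : d(m) [-0.0014 -0.0003  0.0411] rot [0.0013 0.0006 0.0008]
```

```bash
python3 -m jog '[-0.0014,-0.0003,0,0,0,0,-0.9,-0.0014,-0.0003,0.01,0,0,0,-0.9,-0.0014,-0.0003,0.018,0,0,0,-0.9,-0.0014,-0.0003,0.024,0,0,0,-0.9,-0.0014,-0.0003,0.030,0,0,0,-0.9,-0.0014,-0.0003,0.036,0,0,0,-0.9,-0.0014,-0.0003,0.04,0,0,0,-0.9,-0.0014,-0.0003,0.04,0,0,0,-0.9]'
python3 - <<'E'
from h import *
delta([536,-188.4,12.2],90)
E
```

```text
time: 22.15
tool_pos: [535.7, -188.0, 12.1]
tool_rot: [[-0.001, 1.0, -0.0], [1.0, 0.001, -0.0], [-0.0, -0.0, -1.0]]
ft_force: [-0.2, 0.4, -0.8]
opening: 0.144
t 22.15 pos [ 535.7359 -187.9644   12.1479] yaw 90.08 z [-0.0001 -0.     -1.    ] F [-0.2  0.4 -0.8] open 0.144
  -> [536, -188.4, 12.2] 90 : d(m) [-0.0004  0.0003 -0.0001] rot [-0.0001  0.      0.0013]
```

```bash
python3 -m jog '[0,0,0.0005,0,0,0,-0.5,0,0,0,0,0,0,0,0,0,0,0,0,0,0,0,0,-0.03,0,0,0,0,0,0,-0.08,0,0,0,0,0,0,-0.13,0,0,0,0,0,0,-0.18,0,0,0,0,0,0,-0.22,0,0,0,0]' 20
python3 - <<'E'
from h import *
K,M=wcam();im=save('wrist','w9.png')
print(w2pix((536,-188.4,66),K,M))
delta([584,166,232],13)
E
```

```text
time: 22.95
tool_pos: [535.8, -188.0, 235.5]
tool_rot: [[-0.001, 1.0, 0.002], [1.0, 0.001, -0.001], [-0.001, 0.002, -1.0]]
ft_force: [0.7, -0.2, -0.5]
opening: 0.498
[324.7 167.6]
t 23.0 pos [ 538.6277 -188.1786  241.1786] yaw 90.06 z [ 0.0089 -0.003  -1.    ] F [ 3.1 -0.6  5.2] open 0.503
  -> [584, 166, 232] 13 : d(m) [0.3542 0.0457 0.0085] rot [ 0.0096 -0.0034  1.345 ]
```

```bash
python3 -m jog '[0.354,0.047,0,0,0,1.344,0.6,0.354,0.047,0,0,0,1.344,0.6,0.354,0.047,0,0,0,1.344,0.6,0.354,0.047,0,0,0,1.344,0.6,0.354,0.047,0,0,0,1.344,0.6,0.354,0.047,0,0,0,1.344,0.6,0.354,0.047,0,0,0,1.344,0.6,0.354,0.047,0,0,0,1.344,0.6]';python3 -m jog '[0,0,0,0,0,0.14,0.6,0,0,0,0,0,0.14,0.6,0,0,0,0,0,0.14,0.6,0,0,0,0,0,0.14,0.6]'
python3 - <<'E'
from h import *
for i in range(2): r.read_camera('scene')
delta([584,166,232],13)
K,M=wcam();im=save('wrist','w10.png')
for p in [(583,166,86),(583,166,80),(583,166,126)]: print(p,w2pix(p,K,M))
pin('wrist','clip','stand','tip_a')
w9=cv2.imread('pics/w9.png')[60:260,240:400]
cv2.imwrite('pics/c10.png',np.hstack([cv2.resize(im[20:320,180:480,::-1],(480,480)),cv2.resize(w9,(320,400))[0:400].copy().__class__ and cv2.copyMakeBorder(cv2.resize(w9,(320,400)),0,80,0,0,0)]))
E
```

```text
time: 23.8
tool_pos: [581.6, 173.8, 232.4]
tool_rot: [[0.93, 0.368, 0.0], [0.368, -0.93, 0.004], [0.002, -0.003, -1.0]]
ft_force: [-0.1, -0.2, -0.2]
opening: 0.798
time: 24.2
tool_pos: [582.2, 165.2, 232.4]
tool_rot: [[0.972, 0.235, -0.0], [0.235, -0.972, -0.0], [-0.0, 0.0, -1.0]]
ft_force: [-1.0, 0.4, 0.1]
opening: 0.798
t 24.3 pos [582.2873 165.1907 232.4418] yaw 13.52 z [-0.0001 -0.0001 -1.    ] F [-0.3  0.2  0. ] open 0.797
  -> [584, 166, 232] 13 : d(m) [ 0.0019 -0.0004  0.0004] rot [0.0001 0.0001 0.0091]
(583, 166, 86) [323.9 170.6]
(583, 166, 80) [323.9 169.4]
(583, 166, 126) [323.9 180.2]
wrist clip [(array([584.6, 163.9,  87.8]), 0.87)]
wrist stand [(array([582.4, 164.9,  -1.5]), 0.88)]
wrist tip_a [(array([579.3, 168.8,  59.8]), 0.92), (array([580.1, 167.2,  52.4]), 0.71)]
```

View pics/c10.png

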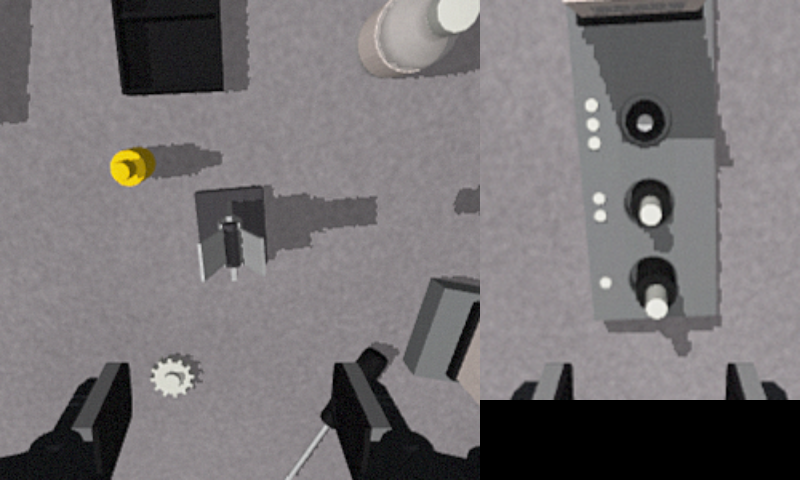

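Right panel: both rollers stand upright in their proper pockets, tall in one-stud and short in two-stud. Left: the clip sits on its fin at about (233,243), with the stand turned a few degrees from the tool. I measure the yaw and centre from corner pixels.

Run:
```python
from h import *
K,M=wcam()
f=lambda x,y,z:pix2plane((180+x/1.6,20+y/1.6),z,K,M)
a,b=f(196,193,12),f(264,186,12);print('base edge',a,b,np.linalg.norm(a-b),np.degrees(np.arctan2(*(a-b)[1::-1]))-90)
c,d=f(201,243,126),f(202,282,126);print('L plate top',c,d,np.linalg.norm(c-d))
im=cv2.imread('pics/w10.png')
cr=cv2.resize(im[125:215,275:375],(800,720)[0:2],interpolation=cv2.INTER_CUBIC)[:600]
cr=cv2.resize(im[140:210,285:375],None,fx=8,fy=8,interpolation=cv2.INTER_CUBIC)
cv2.imwrite('pics/c11.png',cr)
for n in('stand','clip'):
  for k in r.masks_of('wrist',n)[:1]:
    m=k['mask'].astype(np.uint8);print(n,k['conf'],m.sum(),cv2.minAreaRect(cv2.findNonZero(m)))
```

```text
base edge [599.3 200.9  12. ] [618.9 145.1  12. ] 59.17299490422738 19.3566698436819
L plate top [587.3 186.7 126. ] [561.4 180.4 126. ] 26.616354298812052
stand 0.98 1121 ((324.4492492675781, 164.7893524169922), (56.49890899658203, 42.67698287963867), 85.91438293457031)
clip 0.87 1083 ((323.8689880371094, 173.42759704589844), (38.36701583862305, 41.68883514404297), 85.2363510131836)
```

View pics/c11.png

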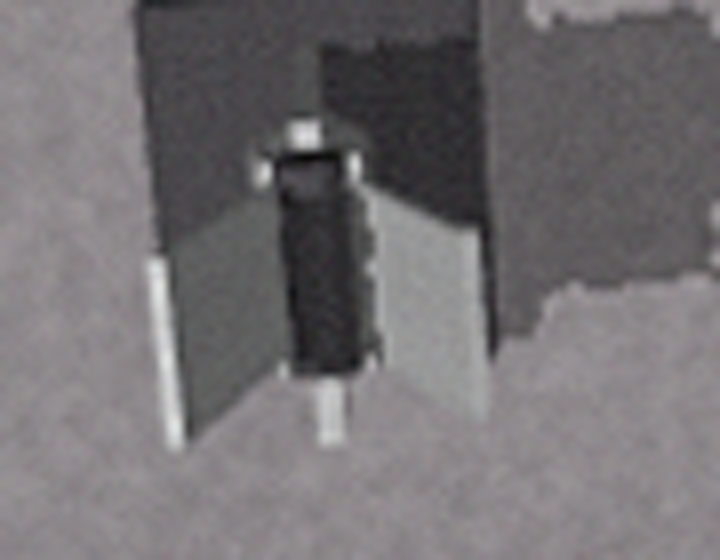

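Run:
```python
from h import *
K,M=wcam()
f=lambda x,y,z:pix2plane((285+x/8,140+y/8),z,K,M)
def seg(n,p,q,z):
    a,b=f(*p,z),f(*q,z);print(n,a[:2],b[:2],'mid',((a+b)/2)[:2],'len',np.linalg.norm(a-b),'yaw',np.degrees(np.arctan2(*(a-b)[1::-1])))
seg('fin',(305,118),(332,447),80)
seg('L',(155,258),(179,450),126)
seg('Louter',(148,258),(172,450),126)
seg('R',(480,230),(486,420),126)
seg('coil',(315,153),(326,377),92)
a,b=f(148,258,126),f(172,450,126);c,d=f(482,230,126),f(488,420,126)
print('handle mid',(a+b+c+d)[:2]/4, 'width',np.linalg.norm((a+b)/2-(c+d)/2), 'yaw from span',np.degrees(np.arctan2(*((a+b)/2-(c+d)/2)[1::-1]))-90)
delta([583,165.5,120],17)
```

```text
fin [599.9 171.6] [551.2 155.6] mid [575.5 163.6] len 51.23508848671505 yaw 18.1078752087378
L [586.6 188.1] [561.7 179.4] mid [574.1 183.7] len 26.347259612679473 yaw 19.157491765225398
Louter [586.4 188.9] [561.5 180.3] mid [573.9 184.6] len 26.344684932616598 yaw 19.10042177224319
R [599.9 148.3] [575.3 141. ] mid [587.6 144.6] len 25.7611337773511 yaw 16.66033900284396
coil [597.7 169.5] [565.6 160.2] mid [581.7 164.9] len 33.37077732853443 yaw 16.31293281394373
handle mid [580.8 164.5] width 42.53051346817321 yaw from span 18.860504937585603
t 24.6 pos [582.2737 165.7229 232.4602] yaw 13.48 z [-0.      0.0001 -1.    ] F [-0.1 -0.1 -0.3] open 0.803
  -> [583, 165.5, 120] 17 : d(m) [0.0007 0.0004 0.1125] rot [-0.0001  0.     -0.0615]
```

Measurements agree: yaw 18.3° and centre (581,164.6). The handle width comes out at 42.5 mm against the 43 stated, and the fin at 51 mm against 50. I descend around the handles.

```bash
python3 -m jog '[-0.0015,0.0008,0.04,0,0,-0.084,0.6,-0.0015,0.0008,0.08,0,0,-0.084,0.6,-0.0015,0.0008,0.12,0,0,-0.084,0.6,-0.0015,0.0008,0.15,0,0,-0.084,0.6,-0.0015,0.0008,0.1625,0,0,-0.084,0.6,-0.0015,0.0008,0.1625,0,0,-0.084,0.6,-0.0015,0.0008,0.1625,0,0,-0.084,0.6,-0.0015,0.0008,0.1625,0,0,-0.084,0.6]' 25
python3 - <<'E'
from h import *
delta([581,164.6,70],18.3)
K,M=wcam();im=save('wrist','w12.png')
E
```

```text
time: 25.4
tool_pos: [582.0, 165.2, 71.6]
tool_rot: [[0.95, 0.314, 0.002], [0.314, -0.95, 0.001], [0.003, 0.0, -1.0]]
ft_force: [-1.0, 0.5, -0.7]
opening: 0.801
t 25.4 pos [581.9969 165.1765  71.6396] yaw 18.28 z [ 0.0025  0.0008 -1.    ] F [-1.   0.5 -0.7] open 0.801
  -> [581, 164.6, 70] 18.3 : d(m) [-0.0011  0.0002  0.0016] rot [ 0.     -0.0026 -0.0003]
```

```bash
python3 -m jog '[0,0,0,0,0,0,0.2,0,0,0,0,0,0,0.1,0,0,0,0,0,0,0,0,0,0,0,0,0,0]' 25;python3 -m jog '[0,0,0,0,0,0,-0.2,0,0,0,0,0,0,-0.4,0,0,0,0,0,0,-0.6,0,0,0,0,0,0,-0.9,0,0,0,0,0,0,-0.9,0,0,0,0,0,0,-0.9,0,0,0,0,0,0,-0.9,0,0,0,0,0,0,-0.9]' 25
python3 - <<'E'
from h import *
delta([581,164.6,70],18.3)
save('wrist','w13.png');save('scene','s13.png')
pin('wrist','clip','tip_a');pin('scene','clip','tip_a')
E
```

```text
time: 25.85
tool_pos: [581.1, 164.7, 70.2]
tool_rot: [[0.95, 0.314, 0.0], [0.314, -0.95, -0.0], [0.0, 0.0, -1.0]]
ft_force: [-0.6, -0.6, 1.1]
opening: 0.499
time: 26.65
tool_pos: [581.9, 164.4, 70.8]
tool_rot: [[0.95, 0.313, 0.002], [0.313, -0.95, -0.0], [0.002, 0.001, -1.0]]
ft_force: [-0.1, -2.1, 7.9]
opening: 0.135
t 26.65 pos [581.9255 164.3859  70.7705] yaw 18.26 z [ 0.0017 -0.0003 -1.    ] F [-0.1 -2.1  7.9] open 0.135
  -> [581, 164.6, 70] 18.3 : d(m) [-0.0008 -0.0005  0.0008] rot [ 0.0008 -0.0016 -0.0007]
wrist clip []
wrist tip_a [(array([584.4, 157.1,  59.9]), 0.72), (array([574.4, 177.3,  58.6]), 0.63)]
scene clip [(array([581. , 163.7,  87.9]), 0.73)]
scene tip_a [(array([587.4, 155.5,  54.7]), 0.64), (array([575.2, 175. ,  57.5]), 0.5)]
```

Opening 0.135 corresponds to about 13 mm after the usual −1.5 mm offset, so the clip is at its stop, with the tips about 23 mm apart. I lift it straight up.

```bash
python3 -m jog '[0,0,-0.01,0,0,0,-0.9,0,0,-0.025,0,0,0,-0.9,0,0,-0.045,0,0,0,-0.9,0,0,-0.075,0,0,0,-0.9,0,0,-0.11,0,0,0,-0.9,0,0,-0.13,0,0,0,-0.9,0,0,-0.13,0,0,0,-0.9,0,0,-0.13,0,0,0,-0.9]' 25
python3 - <<'E'
from h import *
r.read_camera('scene');pin('scene','clip','tip_a');pin('wrist','clip','tip_a')
delta([529,-70.3,200],2.8)
E
```

```text
time: 27.75
tool_pos: [580.8, 164.8, 200.7]
tool_rot: [[0.949, 0.314, 0.001], [0.314, -0.949, 0.0], [0.001, 0.0, -1.0]]
ft_force: [0.3, -0.1, -1.2]
opening: 0.136
scene clip [(array([578.7, 161.6, 215.7]), 0.53)]
scene tip_a [(array([574.4, 178.4, 185.9]), 0.79), (array([ 543.2, -239.2,   10.8]), 0.43)]
wrist clip []
wrist tip_a [(array([584.4, 157.1,  59.9]), 0.72), (array([574.4, 177.3,  58.6]), 0.63)]
t 28.0 pos [580.4037 164.6044 198.927 ] yaw 18.3 z [-0.0018 -0.0006 -1.    ] F [-0.3 -0.7 -0.3] open 0.134
  -> [529, -70.3, 200] 2.8 : d(m) [-0.1226  0.2069 -0.0008] rot [0.0002 0.0019 0.2706]
```

```bash
python3 -m jog '[-0.1225,0.207,0,0,0,0.271,-0.9,-0.1225,0.207,0,0,0,0.271,-0.9,-0.1225,0.207,0,0,0,0.271,-0.9,-0.1225,0.207,0,0,0,0.271,-0.9,-0.1225,0.207,0,0,0,0.271,-0.9,-0.1225,0.207,0,0,0,0.271,-0.9,-0.1225,0.207,0,0,0,0.271,-0.9,-0.1225,0.207,0,0,0,0.271,-0.9]'
python3 - <<'E'
from h import *
for i in range(4): r.read_camera('scene')
K,M=wcam();im=save('wrist','w14.png')
pin('wrist','clip','tip_a','card_edge');pin('scene','clip','tip_a','card_edge');r.read_camera('top');pin('top','clip','card_edge')
print('card pred',[w2pix((x,y,120),K,M) for x,y in [(495,-72),(530,-70.5),(565,-69)]])
delta([529,-70.3,118],2.8)
E
```

```text
time: 28.8
tool_pos: [529.8, -68.8, 199.7]
tool_rot: [[0.999, 0.05, -0.0], [0.05, -0.999, 0.001], [-0.0, -0.001, -1.0]]
ft_force: [-0.2, -0.1, -0.3]
opening: 0.136
wrist clip [(array([531. , -69.5, 216.7]), 0.92)]
wrist tip_a [(array([528.4, -78. , 191.6]), 0.92), (array([523.6, -51.2, 186.4]), 0.84)]
wrist card_edge [(array([531.8, -73.8, 120.3]), 0.7)]
scene clip [(array([525.6, -72.3, 216.5]), 0.77), (array([755.4,  76.6,   0.4]), 0.73)]
scene tip_a [(array([525.3, -55.9, 185.7]), 0.65), (array([531.6, -79.2, 185.7]), 0.56)]
scene card_edge [(array([528.2, -67.3, 117.7]), 0.68), (array([730.3, 251.4,   0.3]), 0.4)]
top clip [(array([532.7, -68.6, 216. ]), 0.51), (array([776.3, -81.9,   1.4]), 0.3)]
top card_edge [(array([531.9, -69.7, 117.2]), 0.63)]
card pred [array([325.8, 222.4]), array([326.2, 188.8]), array([326.6, 152.3])]
t 29.5 pos [529.5987 -70.1963 199.96  ] yaw 2.76 z [-0.0001 -0.     -1.    ] F [-0.3  1.  -0.4] open 0.131
  -> [529, -70.3, 118] 2.8 : d(m) [-0.0006  0.0001  0.082 ] rot [ 0.      0.0001 -0.0006]
```

```bash
python3 -m jog '[0.001,0,0.02,0,0,0,-0.9,0.001,0,0.04,0,0,0,-0.9,0.001,0,0.055,0,0,0,-0.9,0.001,0,0.065,0,0,0,-0.9,0.001,0,0.074,0,0,0,-0.9,0.001,0,0.082,0,0,0,-0.9,0.001,0,0.082,0,0,0,-0.9,0.001,0,0.082,0,0,0,-0.9]'
python3 - <<'E'
from h import *
for i in range(4): r.read_camera('scene')
K,M=wcam();im=save('wrist','w15.png');sc=save('scene','s15.png');tp=save('top','t15.png')
pin('wrist','clip','tip_a','card_edge');pin('scene','clip','tip_a','card_edge')
print('card pred',[w2pix((x,y,120),K,M) for x,y in [(495,-72),(530,-70.5),(565,-69)]])
delta([530,-70.3,118],2.8)
A=cv2.resize(im[120:320,250:400],(450,600),interpolation=cv2.INTER_CUBIC)
B=cv2.resize(sc[130:220,230:300],(350,450),interpolation=cv2.INTER_CUBIC);B=cv2.copyMakeBorder(B,0,150,0,0,0)
cv2.imwrite('pics/c15.png',np.hstack([A,B])[:,:,::-1])
E
```

```text
time: 30.3
tool_pos: [530.8, -70.1, 118.1]
tool_rot: [[0.999, 0.048, 0.0], [0.048, -0.999, -0.0], [0.0, 0.0, -1.0]]
ft_force: [0.0, -0.1, -0.7]
opening: 0.131
wrist clip [(array([ 532.7, -187.2,    9.7]), 0.66), (array([534.5, -72.1, 133.5]), 0.6)]
wrist tip_a [(array([529.8, -82.4, 111. ]), 0.68), (array([529.7, -55.2, 102.8]), 0.61)]
wrist card_edge []
scene clip [(array([527.2, -71.7, 135.7]), 0.53)]
scene tip_a [(array([527.6, -57.9, 105.4]), 0.64), (array([533.7, -80.1, 102.2]), 0.47)]
scene card_edge [(array([527.3, -69.5, 115.8]), 0.59)]
card pred [array([324.5, 270.6]), array([324.8, 226.8]), array([325.2, 177.5])]
t 30.95 pos [530.5944 -70.1526 117.9677] yaw 2.76 z [-0. -0. -1.] F [-0.3  0.1 -1.5] open 0.137
  -> [530, -70.3, 118] 2.8 : d(m) [-0.0006  0.0001 -0.    ] rot [ 0.      0.     -0.0006]
```

View pics/c15.png

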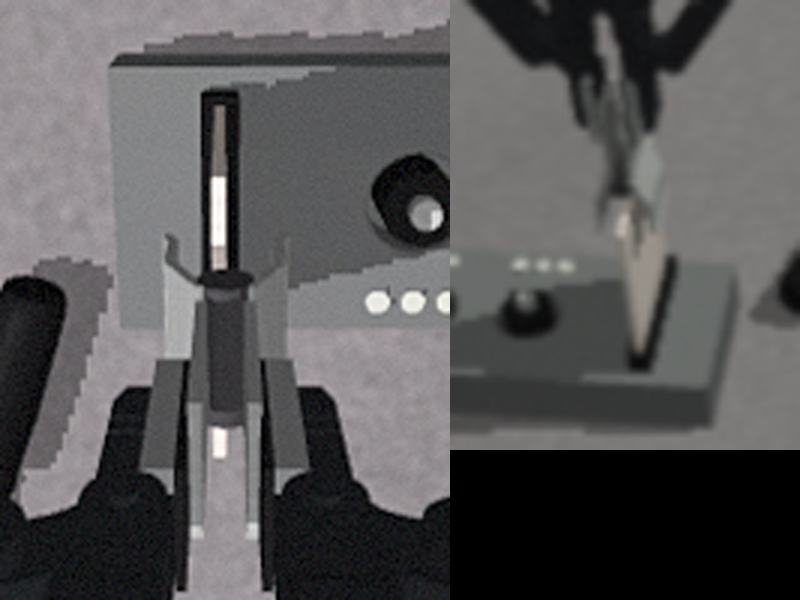

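The card edge (bright strip, x≈217) lies between the jaws (165 to 288, middle 227). The clip sits about 2 mm off to the right, so I nudge it to centre.

```bash
python3 -m jog '[-0.0008,-0.001,0,0,0,0,-0.9,-0.0015,-0.002,0,0,0,0,-0.9,-0.0015,-0.002,0,0,0,0,-0.9,-0.0015,-0.002,0,0,0,0,-0.9,-0.0015,-0.002,0,0,0,0,-0.9,-0.0015,-0.002,0,0,0,0,-0.9]'
python3 - <<'E'
from h import *
for i in range(3): r.read_camera('scene')
r.read_camera('wrist')
pin('wrist','tip_a','tall_roller','short_roller');pin('scene','clip','tip_a','tall_roller','short_roller')
delta([529,-68.2,118],2.8)
o=r.get_obs();print(np.abs(o['qd']).max(),o['wrist_torque'])
r.job_done()
E
```

```text
time: 31.55
tool_pos: [529.0, -68.2, 118.0]
tool_rot: [[0.999, 0.048, 0.0], [0.048, -0.999, -0.0], [0.0, 0.0, -1.0]]
ft_force: [0.7, 0.7, -0.9]
opening: 0.133
wrist tip_a [(array([529.5, -55.5, 101.5]), 0.86), (array([532.1, -75. , 107.3]), 0.57)]
wrist tall_roller [(array([ 539.6, -242.6,   10.4]), 0.73)]
wrist short_roller [(array([ 541.5, -185.5,   10.9]), 0.86)]
scene clip [(array([528.3, -68.8, 134.6]), 0.8)]
scene tip_a [(array([532.1, -80.8, 102.9]), 0.61), (array([523.9, -56.2, 103.9]), 0.48)]
scene tall_roller [(array([614.4, 256.8,   3.4]), 0.77), (array([ 532.4, -135.5,    8.7]), 0.57), (array([ 543.3, -238.2,    9.3]), 0.52)]
scene short_roller [(array([ 537.5, -186.6,   12.3]), 0.64), (array([780.4, -82.6,  -0.8]), 0.26)]
t 32.1 pos [529.0264 -68.2083 117.9729] yaw 2.76 z [ 0. -0. -1.] F [-0.8 -0.1 -0.6] open 0.136
  -> [529, -68.2, 118] 2.8 : d(m) [-0. -0. -0.] rot [ 0.     -0.     -0.0006]
0.09975593241313031 [ 0. -0.  0.]
the job is handed in; nothing more can be done
```

I stood the tall roller in the one-stud pocket, then the short roller in the two-stud pocket, and let both go. I then squeezed the clip to its stop and lifted it off its fin. It is now held open over the middle of the job card's top edge. The job was handed in at 32 s of the 69 s allowed.

**Last checks**
- **Rollers:** a picture showed both upright in their pockets. The networks put their bases at about z = 10–12 mm, where the pocket floor is 10 mm.
- **Clip:** the hinge is at about z = 135 mm. The jaw tips are at about z = 103 mm and roughly 25 mm apart, so the card edge at 120 mm is well inside the mouth. The wrist force was about 1 N, which fits the clip touching nothing, and the gripper opening was steady.
- **Centring:** a picture showed the card edge between the jaws but about 2 mm off centre, so I moved the clip 2 mm. I checked that move with numbers only, not another picture.

**What disagreed**
- **First detection wrong:** the networks first reported the yellow look-alike as the tall roller. I spotted this in the wrist picture and did not touch the yellow one.
- **Fingertips not at the reported TCP:** they measured about 35–38 mm behind it, so my first squeeze closed on nothing. I lowered all later grasps to allow for this.
- **Scatter:** network estimates of the card edge varied by up to about 4 mm, so I went by the pixel measurements instead.

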